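# Pack two gift crates with jars and cork packing blocks

### The job

Pack the two wooden gift crates for posting: in the long one stand the honey jar (black lid) at the left end and the jam jar (whitish lid) at the right end, with the thick cork block, tapered foot down, pressed in between so the glass cannot knock together; in the short one stand the green-labelled spice jar at the left end and fill the gap to its right with the thin cork block, tapered foot down. Left and right are as the robot sees them; everything must end upright, down on the crate floor and let go. Never tip a jar over, and leave the mug, the timer and the lemon where they are.

Things in the scene. Friction and masses are not known exactly. Their poses are not given: they have to be found in the camera images.
- long_crate: Longer of two open pale wooden gift crates, fixed to the worktop. Outside 96 x 199 mm, inside 80 mm (its x) x 179 mm (its y). Origin: centre of its underside; inner floor 6 mm, slatted sides 40 mm, end boards 48 mm above it, inner top edges of the end boards bevelled 5 mm. x points away from the robot, y along its length to the robot's left (yaw within 0.2 rad): its left end is +y.
- short_crate: Shorter of the two pale wooden gift crates, fixed to the worktop. Outside 78 x 105 mm, inside 62 mm (its x) x 85 mm (its y). Origin: centre of its underside; inner floor 6 mm, slatted sides 40 mm, end boards 48 mm above it, inner top edges of the end boards bevelled 5 mm. x points away from the robot, y to the robot's left (yaw within 0.2 rad): its left end is +y.
- honey_jar: Glass jar of pale amber honey with a black lid, round, 63 mm diameter, 94 mm tall, standing upright. Origin at the centre of its underside, z up; about 0.3 kg.
- jam_jar: Bulbous glass jar of pinkish-red jam with a whitish lid, round, 68 mm diameter, 84 mm tall, standing upright. Origin at the centre of its underside, z up; about 0.3 kg.
- spice_jar: Slim glass spice jar with a red cap and a green label, round, 45 mm diameter, 106 mm tall, standing upright. Origin at the centre of its underside, z up; about 0.11 kg.
- thick_block: Thicker of two brown cork packing blocks, standing on its narrow foot: 64 mm (its x) x 46 mm thick (its y) x 85 mm tall. The lowest 25 mm taper on both broad faces to a foot 30 mm thick (its y), 64 mm wide. Origin: centre of its foot, z up. Its x lies within 0.35 rad of the robot's x at the start. Rigid, about 70 g.
- thin_block: Thinner, smaller cork packing block, standing on its narrow foot: 50 mm (its x) x 32 mm thick (its y) x 85 mm tall. The lowest 25 mm taper on both broad faces to a foot 20 mm thick (its y), 50 mm wide. Origin: centre of its foot, z up. Its x lies within 0.35 rad of the robot's x at the start. Rigid, about 50 g.
- mug: Bystander: mug with pale stripes, 92 mm tall, about 88 mm across plus a handle, standing near the back. Origin at the centre of its underside's bounding box.
- timer: Bystander: white and red wind-up kitchen timer, 70 mm diameter, 51 mm tall, near the back. Origin at the centre of its underside.
- lemon: Bystander: yellow lemon, 78 x 55 x 56 mm, lying at the left near the front. Origin at the centre of its underside.
Not all that is in view belongs to the job. Of the things shaped like the jam_jar, the glass one is meant.

How it is judged:
By the outcome, as a careful person would: the job done as asked, in the order asked, and still so for the second after the job is handed in, with the robot touching nothing.
It also fails if it takes over 106 s, if anything falls off the work surface, if the arm or the gripper's body presses on something with over 40 N, if the wrist force passes 120 N, or if a joint passes its speed limit or range.

### The arm

A 7-joint arm with a two-finger parallel gripper is mounted at the origin on a cart in front of the work surface, level with it; the furniture and walls round the work are solid. World frame = base frame: x ahead of the robot, y to its left, z up, the work surface at z = 0. Lengths are in m, angles in rad, forces in N, time in s.
With the tool pointing down it reaches from about 0.425 to 0.875 m from the base axis. Payload 8.4 kg.
Tool frame: the origin (TCP) lies on the centre line of the jaws, within the pads' length; the fingertips stand 8 mm ahead of it and the grasp point (between the pads) lies 11 mm behind it (r.tcp_to_tips is the distance from the TCP to the fingertips, in m); z points along the fingers, y is the line along which they close (so a half turn about z gives the same grasp; the last joint's range is limited). The gripper opens to 87 mm and grips with 3 to 60 N. Pads are 19 mm wide; open, the fingers measure 117 mm over their backs; the gripper's body (75 mm by 190 mm) begins 51 mm behind the grasp point.
Start: joints at [-1.279, 0.333, 0.04, 1.465, -0.013, 1.343, -0.059], TCP at [0.248, 0.601, 0.231] pointing down, gripper open.
Joint ranges: [-2.58, 2.58], [-0.38, 2.09], [-1.3, 1.39], [0.25, 2.4], [-1.5, 4.64], [0.08, 2.09], [-2.65, 2.65]. Speed limits (rad/s): [2.22, 2.22, 2.79, 2.79, 3.14, 3.14, 3.14].

### API

Orientations are given as a rotation vector (axis times angle).
In Python, from plant import readout, capture, camera_params, r, finder gives the robot as it stands.
- The arm moves only by the tool move_arm, never from a script. Its argument "moves" is a list of rows, each an object with "twist": the turn, a rotation vector about the world's x, y, z in parts of the range, where 1.0 means pi rad, a list of three; "xyz": the shift along the world's x, y, z in a scale on which 1.0 is 750 mm, a list of three; "fingers": the opening, from -1 (shut) to 1 (fully open). In form: [{"twist": [rx, ry, rz], "xyz": [tx, ty, tz], "fingers": fingers}, ...]. A call has 1 to 20 rows; each row is the pose to reach, as a shift and turn from the pose commanded when the call began; what a row does not reach only later rows make up. A row lasts 1/8 s, in which the tool goes at most 62.5 mm and 10.7 degrees, less where a joint would pass 70% of its speed; a pose out of reach is approached as far as the arm can. No shift or turn number may pass 1 either way. A call with a gripper value outside its range is refused whole. The fingers move at their own pace and stop on an object; "squeeze" is the grip in N (left out, the last holds). Time passes only in rows, so rows that repeat a pose let the fingers close. It gives the time, the measured TCP pose, the force, the opening and the grip force at its end, in the units of the state.
- readout.state(): the state, without advancing time (a new reading comes with each control period).
- capture(name): name is "side" or "top"; returns the picture (400x640x3 uint8, red, green, blue); there is no depth.
- camera_params(name): a dict with "fx", "fy", "cx", "cy" (pixels), "R" (3x3) and "t" (3): a world point X has camera coordinates R X + t. Camera axes: x right, y down, z forward; pixel columns grow to the right and rows downward; lengths in m; the calibration is good to about 2 mm. A picture is of the moment at which its call begins. camera_params takes no time and is no camera call.
- r.close_job(): hands the job in; it is judged then, once.
Trained networks look in the newest picture that a camera, given by its name, has taken for a name from the list of things; names that differ only in an ending like _2 or _b are one class to them, and where a whole thing is asked for, a point or a joint stands for the part that bears it (a point fixed in the world has none). Each returns a list of dicts, best first, with "p" (0 to 1); they miss things now and then, are a little off and sometimes report something else, mostly with a low value. They report only what shows in the picture. A call takes as long as a camera call. They do not tell look-alikes from the thing itself.
- finder.boxes_of(label, camera): "box" ([centre column, centre row, width, height] in pixels, round what is visible of it).
The state is a dict: "t": time; "joint_pos": joint angles; "qvel": joint speeds; "joint_torque": joint torques, N m; "position": TCP position; "ee_rot": TCP orientation; "contact_force": force on the tool from outside, world axes, zero at the start; "wrist_torque": the same for the moment, N m; "width": finger opening in m; "gripper_force": force on a finger pad.
Only numpy, scipy, OpenCV 4.12 (cv2) and the standard library are available. Lean on these libraries where they do the work, as an engineer would, in place of code of your own. Each camera call takes 0.05 s, during which the arm holds its last target. There are 200 camera calls.

## Working session

There is one attempt and no reset: what is moved stays moved. The work goes in short steps, Python scripts to look and compute and a tool call to move; the robot and the scene stay as the last step left them, time stands still between calls to the robot, and variables do not carry over. Pictures are saved under pics/ and viewed, at most 16 in all, crops included, and the job is handed in when it is done.

Besides the shell and the picture viewer there is one more tool, called after ">>>" in YAML: its name, and indented under it one key for each argument. move_arm: Moves the arm, as the interface text tells. Its arguments: {"type":"object","properties":{"moves":{"type":"array"},"squeeze":{"type":"number"}},"required":["moves"]}

```bash
ls; mkdir -p pics; cat > h.py <<'E'
import numpy as np, cv2
from plant import readout, capture, camera_params, r, finder
def save(cam,name):
    im=capture(cam); cv2.imwrite('pics/'+name+'.png',im[:,:,::-1]); return im
def proj(cam,X):
    c=camera_params(cam); p=np.array(c['R'])@np.asarray(X,float)+np.array(c['t']); return np.array([c['fx']*p[0]/p[2]+c['cx'],c['fy']*p[1]/p[2]+c['cy']])
def back(cam,u,v,z):
    c=camera_params(cam); R=np.array(c['R']);t=np.array(c['t'])
    d=R.T@np.array([(u-c['cx'])/c['fx'],(v-c['cy'])/c['fy'],1]); o=-R.T@t
    return o+d*(z-o[2])/d[2]
def cpos(cam):
    c=camera_params(cam); return -np.array(c['R']).T@np.array(c['t'])
E
python3 - <<'E'
from h import *
for c in('top','side'):
    save(c,c+'0'); print(c,cpos(c).round(3),camera_params(c)['fx'],np.array(camera_params(c)['R']).round(2).tolist())
    for l in 'long_crate short_crate honey_jar jam_jar spice_jar thick_block thin_block mug timer lemon'.split():
        print(l,[(np.round(b['box']).tolist(),round(b['p'],2)) for b in finder.boxes_of(l,c)[:3]])
print(readout.state())
E
```

```text
pics
top [0.354 0.066 1.139] 431.9386361881065 [[-0.07, -1.0, -0.0], [-0.97, 0.07, -0.22], [0.21, -0.02, -0.98]]
long_crate [([276.0, 257.0, 83.0, 50.0], 0.65)]
short_crate [([380.0, 246.0, 47.0, 35.0], 0.74)]
honey_jar [([362.0, 200.0, 28.0, 28.0], 0.86)]
jam_jar [([429.0, 241.0, 27.0, 29.0], 0.95), ([273.0, 206.0, 25.0, 26.0], 0.94), ([223.0, 211.0, 21.0, 23.0], 0.27)]
spice_jar [([410.0, 194.0, 25.0, 30.0], 0.63)]
thick_block [([315.0, 203.0, 22.0, 34.0], 0.78)]
thin_block []
mug [([262.0, 150.0, 42.0, 40.0], 0.57)]
timer [([263.0, 150.0, 43.0, 38.0], 0.73), ([361.0, 153.0, 28.0, 25.0], 0.66)]
lemon [([201.0, 264.0, 19.0, 25.0], 0.76), ([379.0, 248.0, 45.0, 34.0], 0.62)]
side [0.61  0.905 0.48 ] 416.00820420676615 [[-1.0, 0.04, -0.01], [0.02, 0.45, -0.89], [-0.03, -0.89, -0.45]]
long_crate [([377.0, 240.0, 71.0, 75.0], 0.78), ([314.0, 266.0, 31.0, 52.0], 0.35)]
short_crate [([356.0, 185.0, 33.0, 32.0], 0.71), ([307.0, 176.0, 30.0, 29.0], 0.2)]
honey_jar [([309.0, 178.0, 27.0, 23.0], 0.66), ([309.0, 204.0, 30.0, 37.0], 0.57)]
jam_jar [([347.0, 161.0, 21.0, 29.0], 0.92), ([309.0, 22
[... 297 characters left out ...]
't': 1.1, 'joint_pos': array([-1.27919093,  0.33319634,  0.03990565,  1.46536787, -0.01339101,
        1.34327883, -0.05852413]), 'qvel': array([ 0.00090455,  0.00039158, -0.00038489,  0.00060547, -0.00098318,
        0.00294859,  0.00283671]), 'joint_torque': array([ 2.28128310e-04, -6.56122899e+01,  1.33320574e+00, -4.04062378e+01,
       -5.97492023e-02,  3.52007034e-02,  3.99381213e-05]), 'position': array([0.24762112, 0.60098089, 0.23056409]), 'ee_rot': array([6.10064480e-01, 3.08178448e+00, 2.33948339e-05]), 'contact_force': array([-0.15338978, -0.66260735,  0.22948382]), 'wrist_torque': array([-0.03055371, -0.0457491 ,  0.01383461]), 'gripper_force': 0.0, 'width': 0.08700878465452429}
```

```bash
python3 - <<'E'
import cv2
a=cv2.imread('pics/top0.png')[110:300,170:470]; cv2.imwrite('pics/top0c.png',cv2.resize(a,None,fx=2.66,fy=2.66,interpolation=cv2.INTER_CUBIC))
a=cv2.imread('pics/side0.png')[120:330,190:450]; cv2.imwrite('pics/side0c.png',cv2.resize(a,None,fx=2.8,fy=2.8,interpolation=cv2.INTER_CUBIC))
E
```

```text
(no output)
```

View pics/top0c.png

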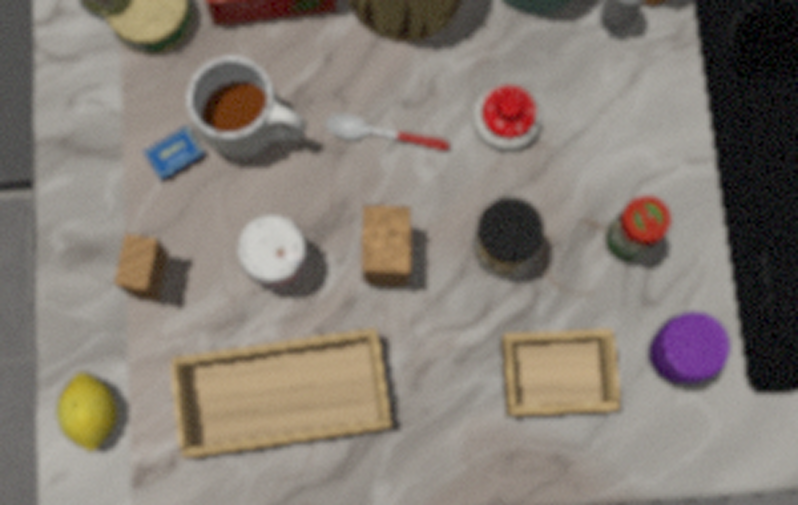

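View pics/side0c.png

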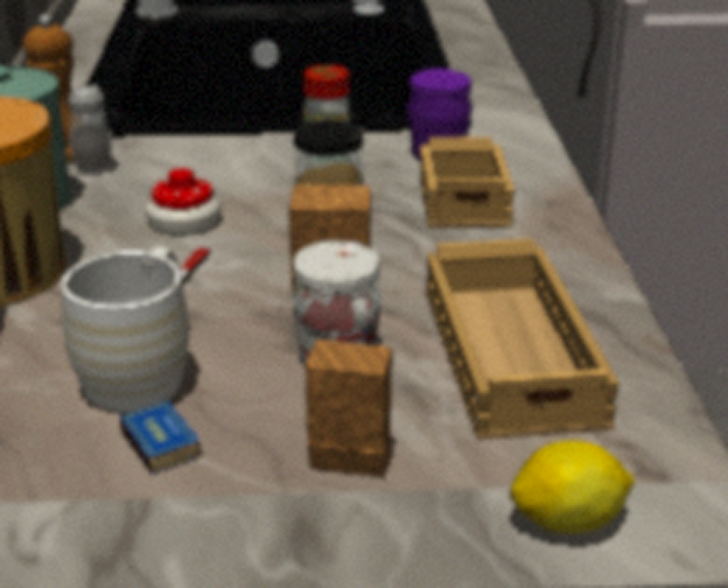

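Top view: thin block at far left (140,265 in the crop), jam jar (272,248), thick block (387,243), honey (511,235), spice (645,222). The purple jar (690,348) is a decoy. The long crate is at the left and the short one at the right. I'll fit poses from corner and lid readings in both views.

```bash
cat > fit.py <<'E'
from h import *
from scipy.optimize import least_squares
T=lambda u,v:('top',(u+.5)/2.66-.5+170,(v+.5)/2.66-.5+110)
S=lambda u,v:('side',(u+.5)/2.8-.5+190,(v+.5)/2.8-.5+120)
def box(x,y,z): return [(x/2,y/2,z),(x/2,-y/2,z),(-x/2,-y/2,z),(-x/2,y/2,z)] # BL,BR,FR,FL
def fit(obs):  # list of (local pt, (cam,u,v))
    f=lambda p:np.concatenate([proj(c,[p[0]+np.cos(p[2])*q[0]-np.sin(p[2])*q[1],p[1]+np.sin(p[2])*q[0]+np.cos(p[2])*q[1],q[2]])-[u,v] for q,(c,u,v) in obs])
    s=least_squares(f,[.6,0,0],loss='soft_l1'); return s.x,f(s.x)
E
python3 - <<'E'
from fit import *
L=box(.096,.199,.048);Sh=box(.078,.105,.048);K=box(.064,.046,.085);N=box(.05,.032,.085)
z=lambda h:[(0,0,h)]
D={'long':list(zip(L,[T(175,360),T(380,331),T(390,427),T(184,457)]))+list(zip(L,[S(428,254),S(537,242),S(613,380),S(477,383)]))[:0]+[(L[2],S(535,242)),(L[1],S(428,254)),(L[0],S(477,385)),(L[3],S(613,378))],
'short':list(zip(Sh,[T(503,333),T(614,332),T(620,410),T(510,417)]))+[(Sh[1],S(424,140)),(Sh[2],S(492,138)),(Sh[0],S(428,182)),(Sh[3],S(512,180))],
'honey':list(zip(z(.094),[T(511,230)]))+[((0,0,.094),S(329,135))],
'jam':[((0,0,.084),T(272,247)),((0,0,.084),S(337,260))],
'spice':[((0,0,.106),T(646,220)),((0,0,.106),S(327,73))],
'thick':list(zip(K,[T(364,207),T(411,208),T(409,276),T(362,275)]))+[(K[0],S(291,202)),(K[3],S(370,202)),(K[1],S(292,186)),(K[2],S(370,186))],
'thin':list(zip(N,[T(126,236),T(164,242),T(155,293),T(118,287)]))+[(N[0],S(308,371)),(N[3],S(390,377)),(N[1],S(314,343)),(N[2],S(391,349))]}
for k,o in D.items():
    x,f=fit(o); print(k,x.round(4),f.reshape(-1,2).round(1).tolist())
E
```

```text
long [0.4566 0.1658 0.0596] [[-1.7, -2.4], [-0.9, -1.9], [0.4, -0.1], [-1.6, -0.7], [3.2, -2.5], [-0.1, -4.6], [0.2, -2.3], [2.3, -3.0]]
short [ 0.4551 -0.1013 -0.0356] [[0.2, -0.4], [-0.3, -1.5], [-0.1, 0.1], [-0.6, -1.0], [-0.6, -1.4], [3.5, -0.8], [0.7, -0.7], [1.6, -0.2]]
honey [ 0.5855 -0.0604  0.    ] [[-0.3, -0.3], [0.3, -1.6]]
jam [0.5872 0.1635 0.    ] [[-0.2, 0.0], [-0.0, -0.4]]
spice [ 0.5833 -0.1847  0.    ] [[-0.1, -0.3], [0.4, -0.5]]
thick [ 0.5866  0.0551 -0.0848] [[-0.5, -0.4], [0.1, -0.6], [0.7, -1.2], [-0.2, -1.0], [-0.0, 1.4], [0.8, 1.9], [1.3, -1.4], [1.2, -1.1]]
thin [ 0.5822  0.2895 -0.1531] [[-0.9, -0.6], [-2.5, -1.9], [-1.6, -1.4], [-0.6, -0.2], [0.3, -2.6], [0.0, -3.1], [0.7, -2.4], [1.0, -3.0]]
```

```bash
cat > ov.py <<'E'
from h import *
def w(p,q): c,s=np.cos(p[2]),np.sin(p[2]); return [p[0]+c*q[0]-s*q[1],p[1]+s*q[0]+c*q[1],q[2]]
def boxo(p,x,y,z):
    return [[w(p,(a*x/2,b*y/2,z)) for a,b in((1,1),(1,-1),(-1,-1),(-1,1),(1,1))]]
def circ(p,r,z): return [[[p[0]+r*np.cos(a),p[1]+r*np.sin(a),z] for a in np.linspace(0,6.283,40)]]
def draw(im,cam,win,k,items,out):
    u0,v0,u1,v1=win; a=cv2.resize(np.ascontiguousarray(im[v0:v1,u0:u1,::-1]),None,fx=k,fy=k,interpolation=cv2.INTER_CUBIC)
    for poly in items:
        P=np.array([proj(cam,x) for x in poly]); P=((P-[u0,v0]+.5)*k-.5)
        cv2.polylines(a,[np.round(P*8).astype(np.int32)],False,(255,0,255),1,cv2.LINE_AA,3)
    cv2.imwrite('pics/'+out+'.png',a)
E
python3 - <<'E'
from ov import *
P=dict(long=(.4566,.1658,.06),short=(.4551,-.1013,-.0356),thick=(.5866,.0551,-.085),thin=(.5822,.2895,-.153))
it=boxo(P['long'],.096,.199,.048)+boxo(P['long'],.08,.179,.006)+boxo(P['short'],.078,.105,.048)+boxo(P['short'],.062,.085,.006)+boxo(P['thick'],.064,.046,.085)+boxo(P['thin'],.05,.032,.085)
it+=circ((.5855,-.0604),.03,.094)+circ((.5855,-.0604),.0315,0)+circ((.5872,.1635),.03,.084)+circ((.5872,.1635),.034,.04)+circ((.5833,-.1847),.02,.106)+circ((.5833,-.1847),.0225,0)
draw(cv2.imread('pics/top0.png')[:,:,::-1],'top',(205,180,435,290),3.45,it,'ovt')
draw(cv2.imread('pics/side0.png')[:,:,::-1],'side',(285,135,415,285),4,it,'ovs')
E
```

```text
(no output)
```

View pics/ovt.png

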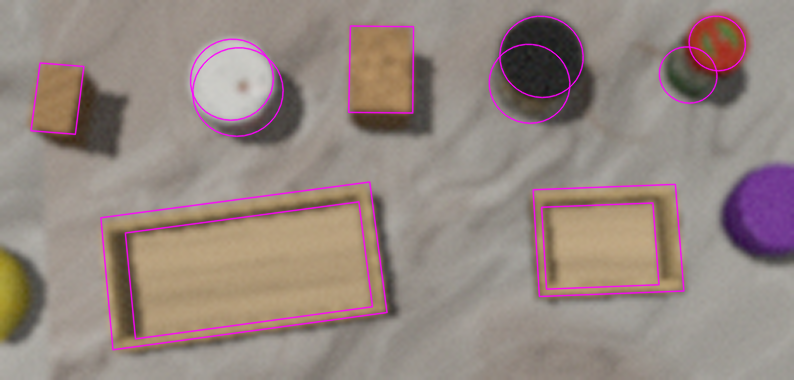

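View pics/ovs.png

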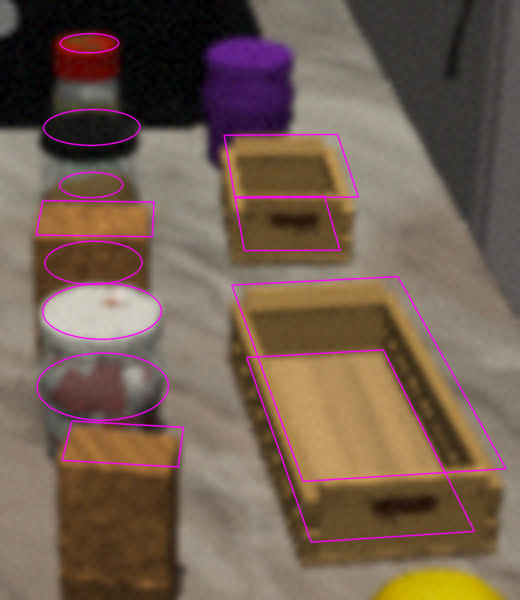

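Overlays show top view agreeing well; the side view is off by about 2 to 3 px on the crates. I'll bundle-fit with small camera corrections.

```bash
cat > bundle.py <<'E'
from ov import *
from scipy.optimize import least_squares
from scipy.spatial.transform import Rotation as Ro
A=lambda u,v:('top',(u+.5)/3.45-.5+205,(v+.5)/3.45-.5+180)
B=lambda u,v:('side',(u+.5)/4-.5+285,(v+.5)/4-.5+135)
T=lambda u,v:('top',(u+.5)/2.66-.5+170,(v+.5)/2.66-.5+110)
S=lambda u,v:('side',(u+.5)/2.8-.5+190,(v+.5)/2.8-.5+120)
def bx(x,y,z): return [(x/2,y/2,z),(x/2,-y/2,z),(-x/2,-y/2,z),(-x/2,y/2,z)]
L=bx(.096,.199,.048);L0=bx(.096,.199,0);H=bx(.078,.105,.048);H0=bx(.078,.105,0);K=bx(.064,.046,.085);N=bx(.05,.032,.085);N0=bx(.05,.02,0)
obs={'long':[(L[0],A(102,218)),(L[1],A(371,183)),(L[2],A(387,312)),(L[3],A(114,349)),(L[1],B(233,290)),(L[2],B(392,281)),(L[3],B(500,473)),(L[0],B(305,488)),(L0[0],B(307,562)),(L0[3],B(495,550))],
'short':[(H[0],A(535,191)),(H[1],A(676,186)),(H[2],A(683,291)),(H[3],A(540,297)),(H[1],B(224,143)),(H[2],B(328,140)),(H[3],B(352,198)),(H[0],B(231,204)),(H0[0],B(235,262)),(H0[3],B(350,259))],
'honey':[((0,0,.094),A(541,56)),((0,0,.094),B(91,132))],
'jam':[((0,0,.084),A(232,82)),((0,0,.084),B(101,312))],
'spice':[((0,0,.106),A(718,43)),((0,0,.106),B(89,44))],
'thick':list(zip(K,[A(350,27),A(413,27),A(412,112),A(350,112)]))+list(zip(K,[B(37,236),B(40,203),B(153,203),B(152,236)])),
'thin':list(zip(N,[A(41,64),A(83,68),A(75,133),A(32,130)]))+list(zip(N,[B(60,461),B(70,430),B(182,435),B(176,466)]))+[(N0[0],S(311,467)),(N0[3],S(388,473))]}
names=list(obs)
cp={c:camera_params(c) for c in('top','side')}
def pr(c,X,d):
    m=cp[c]; o=cpos(c)+d[:3]; R=Ro.from_rotvec(d[3:]).as_matrix()@np.array(m['R']); p=R@(np.asarray(X)-o)
    return np.array([m['fx']*p[0]/p[2]+m['cx'],m['fy']*p[1]/p[2]+m['cy']])
def res(x,full=False):
    d={'top':x[:6],'side':x[6:12]}; out=[]
    for i,n in enumerate(names):
        p=x[12+3*i:15+3*i]
        for q,(c,u,v) in obs[n]: out.append(pr(c,w(p,q),d[c])-[u,v])
    if full: return out
    return np.concatenate([np.ravel(out)/.6,x[:12]/np.tile([.002]*3+[.003]*3,2),x[14::3]/10])
x0=np.zeros(12+3*len(names)); x0[12::3]=.55
if __name__=='__main__':
    s=least_squares(res,x0,loss='soft_l1',x_scale='jac'); x=s.x; f=res(x,True)
    print(x[:12].round(4)); i=0
    for k,n in enumerate(names): print(n,x[12+3*k:15+3*k].round(4),np.round(f[i:i+len(obs[n])],1).tolist()); i+=len(obs[n])
E
python3 bundle.py
```

```text
Traceback (most recent call last):
  File "bundle.py", line 31, in <module>
    s=least_squares(res,x0,loss='soft_l1',x_scale='jac'); x=s.x; f=res(x,True)
  File "bundle.py", line 26, in res
    for q,(c,u,v) in obs[n]: out.append(pr(c,w(p,q),d[c])-[u,v])
                                        ~~^^^^^^^^^^^^^^^
  File "bundle.py", line 20, in pr
    m=cp[c]; o=cpos(c)+d[:3]; R=Ro.from_rotvec(d[3:]).as_matrix()@np.array(m['R']); p=R@(np.asarray(X)-o)
               ~~~~^^^
  File "h.py", line 12, in cpos
    c=camera_params(cam); return -np.array(c['R']).T@np.array(c['t'])
ValueError: time passes only in moves, steps and waits
```

```bash
sed -i 's/o=cpos(c)+d\[:3\]/o=cc[c]+d[:3]/; s/^def pr(/cc={c:cpos(c) for c in cp}\ndef pr(/' bundle.py; python3 - <<'E'
s=open('h.py').read()
s=s.replace("def save","_cp=camera_params\n_m={}\ndef camera_params(n):\n    if n not in _m: _m[n]=_cp(n)\n    return _m[n]\ndef save",1)
open('h.py','w').write(s)
E
python3 bundle.py
```

```text
[-0.0002 -0.0009  0.0011 -0.0002 -0.0019  0.0008  0.0002  0.0009  0.0018
 -0.0019 -0.0009  0.0005]
long [0.4555 0.1622 0.0655] [[-0.3, 0.4], [-0.4, -0.2], [0.2, 0.2], [-0.0, 0.6], [-0.7, -0.7], [0.8, -0.7], [1.1, -1.0], [-0.4, -1.5], [-2.1, 1.1], [-0.2, 0.7]]
short [ 0.4547 -0.1055 -0.0379] [[-0.3, -0.4], [0.0, -0.4], [0.4, 0.1], [0.0, -0.2], [-0.4, -1.4], [1.8, -0.8], [0.9, 0.3], [0.4, -1.0], [-1.1, 1.4], [0.2, 2.0]]
honey [ 0.5853 -0.0631  0.    ] [[-0.1, 0.2], [-0.2, -0.5]]
jam [ 0.5861  0.1602 -0.    ] [[0.0, -0.4], [0.3, 0.1]]
spice [ 0.5829 -0.1891  0.    ] [[0.1, 0.2], [-0.2, 0.4]]
thick [ 0.5861  0.0515 -0.068 ] [[0.0, -0.0], [0.0, -0.1], [0.5, 0.2], [0.0, 0.3], [-0.3, 0.4], [0.3, 0.1], [-0.3, 0.2], [-0.1, 0.6]]
thin [ 0.5821  0.2862 -0.1538] [[-0.2, -0.4], [0.3, -0.5], [0.1, 0.3], [-0.2, 0.1], [0.2, 0.0], [0.1, -1.9], [-0.2, -1.6], [-0.1, 0.5], [0.3, 0.6], [-0.0, 0.3]]
```

The manual's scale: shifts go in shares of 750 mm and turns go in shares of pi rad. Converting my numbers, -664 mm / 750 = -0.8853, 337 mm / 750 = 0.4493, -64 degrees / 180 = -0.3556.

>>> move_arm:
  moves:
    - {"twist": [0, 0, -0.0556], "xyz": [0.036, -0.0747, 0], "fingers": 1}
    - {"twist": [0, 0, -0.1111], "xyz": [0.072, -0.1467, 0], "fingers": 1}
    - {"twist": [0, 0, -0.1667], "xyz": [0.108, -0.22, 0], "fingers": 1}
    - {"twist": [0, 0, -0.2222], "xyz": [0.144, -0.2933, 0], "fingers": 1}
    - {"twist": [0, 0, -0.2778], "xyz": [0.1813, -0.3667, 0], "fingers": 1}
    - {"twist": [0, 0, -0.3333], "xyz": [0.22, -0.44, 0], "fingers": 1}
    - {"twist": [0, 0, -0.3556], "xyz": [0.2573, -0.5133, 0], "fingers": 1}
    - {"twist": [0, 0, -0.3556], "xyz": [0.2947, -0.5867, 0], "fingers": 1}
    - {"twist": [0, 0, -0.3556], "xyz": [0.332, -0.66, 0], "fingers": 1}
    - {"twist": [0, 0, -0.3556], "xyz": [0.3693, -0.7333, 0], "fingers": 1}
    - {"twist": [0, 0, -0.3556], "xyz": [0.4067, -0.8067, 0], "fingers": 1}
    - {"twist": [0, 0, -0.3556], "xyz": [0.4333, -0.8533, 0], "fingers": 1}
    - {"twist": [0, 0, -0.3556], "xyz": [0.4493, -0.8853, 0], "fingers": 1}
    - {"twist": [0, 0, -0.3556], "xyz": [0.4493, -0.8853, 0], "fingers": 1}
    - {"twist": [0, 0, -0.3556], "xyz": [0.4493, -0.8853, 0], "fingers": 1}
    - {"twist": [0, 0, -0.3556], "xyz": [0.4493, -0.8853, -0.1067], "fingers": 1}
    - {"twist": [0, 0, -0.3556], "xyz": [0.4493, -0.8853, -0.1067], "fingers": 1}
    - {"twist": [0, 0, -0.3556], "xyz": [0.4493, -0.8853, -0.1067], "fingers": 1}

```text
t: 3.35
position: [0.584, -0.0621, 0.1503]
ee_rot: [-2.148, -2.29, 0.002]
contact_force: [-0.6, -0.2, 0.3]
width: 0.0872
gripper_force: 0.0
```

```bash
python3 - <<'E'
from ov import *
s=readout.state(); p=s['position']; print(p,s['ee_rot'],s['joint_pos'])
im=save('side','side1')
it=circ((.5853,-.0631),.0315,.094)+[[[p[0]+dx,p[1]+dy,p[2]-.008] for dx,dy in((.0435,-.0095),(.0435,.0095),(-.0435,.0095),(-.0435,-.0095),(.0435,-.0095))]]
draw(im,'side',(240,80,400,240),3.7,it,'s1')
E
```

```text
[ 0.58397239 -0.06214174  0.15026802] [-2.14810053e+00 -2.29031616e+00  2.14218334e-03] [-0.53127633  0.30593559  0.67773666  1.75030721 -0.20725697  1.16009931
  0.27157452]
```

View pics/s1.png

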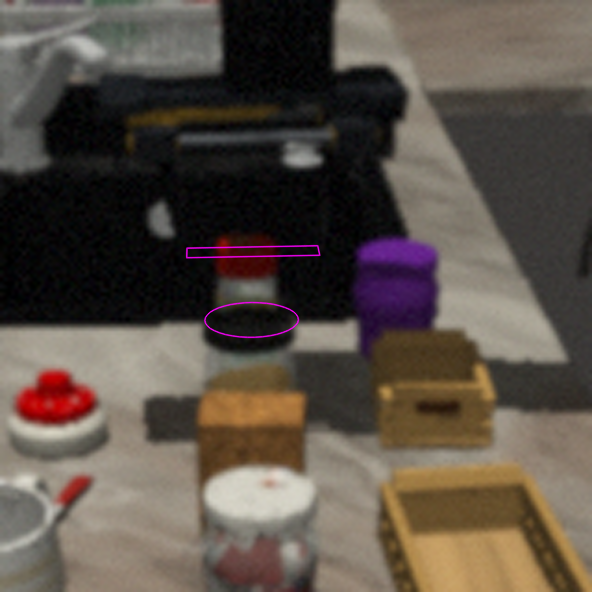

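Converted, -99 mm / 750 = -0.132, -90 mm / 750 = -0.12.

>>> move_arm:
  moves:
    - {"twist": [0, 0, 0], "xyz": [0, 0, -0.0667], "fingers": 1}
    - {"twist": [0, 0, 0], "xyz": [0, 0, -0.12], "fingers": 1}
    - {"twist": [0, 0, 0], "xyz": [0, 0, -0.132], "fingers": 1}
    - {"twist": [0, 0, 0], "xyz": [0, 0, -0.132], "fingers": 1}
    - {"twist": [0, 0, 0], "xyz": [0, 0, -0.132], "fingers": -1}
    - {"twist": [0, 0, 0], "xyz": [0, 0, -0.132], "fingers": -1}
    - {"twist": [0, 0, 0], "xyz": [0, 0, -0.132], "fingers": -1}
    - {"twist": [0, 0, 0], "xyz": [0, 0, -0.132], "fingers": -1}
    - {"twist": [0, 0, 0], "xyz": [0, 0, -0.132], "fingers": -1}
    - {"twist": [0, 0, 0], "xyz": [0, 0, -0.132], "fingers": -1}
  squeeze: 25

```text
t: 4.65
position: [0.5855, -0.063, 0.0523]
ee_rot: [2.15, 2.29, 0.002]
contact_force: [2.5, 0.4, 5.3]
width: 0.0625
gripper_force: 25.0
```

Converted, 275 mm / 750 = 0.3667, -132 mm / 750 = -0.176.

>>> move_arm:
  moves:
    - {"twist": [0, 0, 0], "xyz": [0, 0, 0.04], "fingers": -1}
    - {"twist": [0, 0, 0], "xyz": [0, 0, 0.1], "fingers": -1}
    - {"twist": [0, 0, 0], "xyz": [-0.0533, 0, 0.1], "fingers": -1}
    - {"twist": [0, 0, 0], "xyz": [-0.1133, 0, 0.1], "fingers": -1}
    - {"twist": [0, 0, 0], "xyz": [-0.176, 0.0267, 0.1], "fingers": -1}
    - {"twist": [0, 0, 0], "xyz": [-0.176, 0.0867, 0.1], "fingers": -1}
    - {"twist": [0, 0, 0], "xyz": [-0.176, 0.1533, 0.1], "fingers": -1}
    - {"twist": [0, 0, 0], "xyz": [-0.176, 0.22, 0.1], "fingers": -1}
    - {"twist": [0, 0, 0], "xyz": [-0.176, 0.2867, 0.1], "fingers": -1}
    - {"twist": [0, 0, 0], "xyz": [-0.176, 0.34, 0.1], "fingers": -1}
    - {"twist": [0, 0, 0], "xyz": [-0.176, 0.3667, 0.1], "fingers": -1}
    - {"twist": [0, 0, 0], "xyz": [-0.176, 0.3667, 0.1], "fingers": -1}
    - {"twist": [0, 0, 0], "xyz": [-0.176, 0.3667, 0.1], "fingers": -1}

```text
t: 6.28
position: [0.4526, 0.2101, 0.1262]
ee_rot: [2.152, 2.288, -0.002]
contact_force: [0.2, -0.8, -2.6]
width: 0.0625
gripper_force: 25.0
```

```bash
python3 - <<'E'
from ov import *
s=readout.state(); p=s['position']; print(p,s['ee_rot'],s['width'])
for c,win in(('side',(270,150,430,300)),('top',(200,200,330,310))):
    im=save(c,c+'2')
    b=(p[0],p[1]); z=p[2]-.051
    draw(im,c,win,3.7,circ(b,.0315,z)+circ(b,.0315,z+.094)+boxo((.4555,.162,.0655),.08,.179,.048),c[0]+'2')
a=[cv2.imread('pics/%s2.png'%k) for k in'st']; h=max(x.shape[0] for x in a)
cv2.imwrite('pics/c2.png',cv2.resize(np.hstack([cv2.copyMakeBorder(x,0,h-x.shape[0],0,0,0) for x in a]),None,fx=.74,fy=.74))
E
```

```text
[0.45259738 0.21009733 0.12620549] [ 2.15228022e+00  2.28818691e+00 -2.17332231e-03] 0.06250683976585715
```

View pics/c2.png

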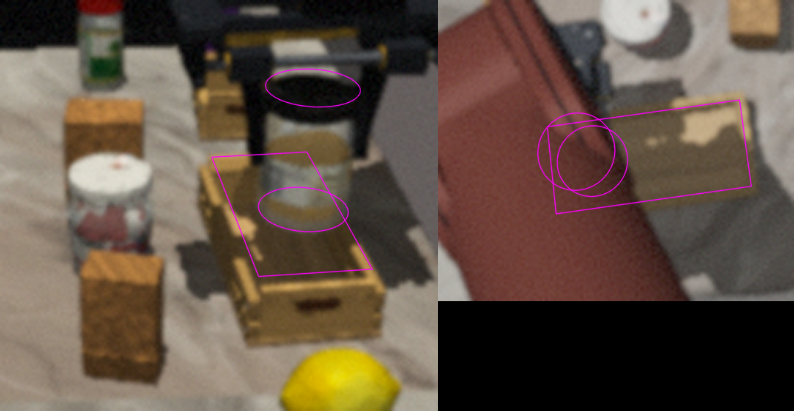

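Converted, -65 mm / 750 = -0.0867, -50 mm / 750 = -0.0667.

>>> move_arm:
  moves:
    - {"twist": [0, 0, 0], "xyz": [0, 0, -0.0333], "fingers": -1}
    - {"twist": [0, 0, 0], "xyz": [0, 0, -0.0667], "fingers": -1}
    - {"twist": [0, 0, 0], "xyz": [0, 0, -0.0867], "fingers": -1}
    - {"twist": [0, 0, 0], "xyz": [0, 0, -0.0867], "fingers": -1}
    - {"twist": [0, 0, 0], "xyz": [0, 0.0027, -0.0867], "fingers": -1}
    - {"twist": [0, 0, 0], "xyz": [0, 0.0053, -0.0867], "fingers": -1}
    - {"twist": [0, 0, 0], "xyz": [0, 0.0053, -0.0867], "fingers": -1}

```text
t: 7.25
position: [0.4529, 0.2165, 0.0621]
ee_rot: [-2.15, -2.291, -0.002]
contact_force: [0.1, 0.1, -3.4]
width: 0.0624
gripper_force: 25.0
```

>>> move_arm:
  moves:
    - {"twist": [0, 0, 0], "xyz": [0, 0.0013, 0], "fingers": -1}
    - {"twist": [0, 0, 0], "xyz": [0, 0.0027, 0], "fingers": -1}
    - {"twist": [0, 0, 0], "xyz": [0, 0.004, 0], "fingers": -1}
    - {"twist": [0, 0, 0], "xyz": [0, 0.004, 0], "fingers": -1}

```text
t: 7.75
position: [0.4526, 0.219, 0.0615]
ee_rot: [-2.15, -2.29, 0.0]
contact_force: [0.8, -0.0, -3.4]
width: 0.0625
gripper_force: 25.0
```

Converted, 2 mm / 750 = 0.0027, 1 mm / 750 = 0.0013.

>>> move_arm:
  moves:
    - {"twist": [0, 0, 0], "xyz": [0, 0.0013, 0], "fingers": -1}
    - {"twist": [0, 0, 0], "xyz": [0, 0.0027, 0], "fingers": -1}
    - {"twist": [0, 0, 0], "xyz": [0, 0.0027, 0], "fingers": -1}

```text
t: 8.12
position: [0.4526, 0.221, 0.0615]
ee_rot: [-2.15, -2.29, 0.0]
contact_force: [0.0, 0.1, -4.0]
width: 0.0625
gripper_force: 25.0
```

Converted, 2 mm / 750 = 0.0027, 1 mm / 750 = 0.0013.

>>> move_arm:
  moves:
    - {"twist": [0, 0, 0], "xyz": [0, 0.0013, 0], "fingers": -1}
    - {"twist": [0, 0, 0], "xyz": [0, 0.0027, 0], "fingers": -1}
    - {"twist": [0, 0, 0], "xyz": [0, 0.0027, 0], "fingers": -1}

```text
t: 8.5
position: [0.4526, 0.2231, 0.0616]
ee_rot: [-2.15, -2.29, -0.0]
contact_force: [-0.0, -0.4, -3.5]
width: 0.0625
gripper_force: 25.0
```

Converted, 2 mm / 750 = 0.0027, 1 mm / 750 = 0.0013.

>>> move_arm:
  moves:
    - {"twist": [0, 0, 0], "xyz": [0, 0.0013, 0], "fingers": -1}
    - {"twist": [0, 0, 0], "xyz": [0, 0.0027, 0], "fingers": -1}
    - {"twist": [0, 0, 0], "xyz": [0, 0.0027, 0], "fingers": -1}

```text
t: 8.88
position: [0.4526, 0.2251, 0.0615]
ee_rot: [-2.15, -2.29, 0.0]
contact_force: [0.3, 0.4, -3.2]
width: 0.0624
gripper_force: 25.0
```

```bash
python3 - <<'E'
from ov import *
im=save('side','side3')
draw(im,'side',(310,150,430,270),5,[],'s3')
E
```

```text
(no output)
```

View pics/s3.png

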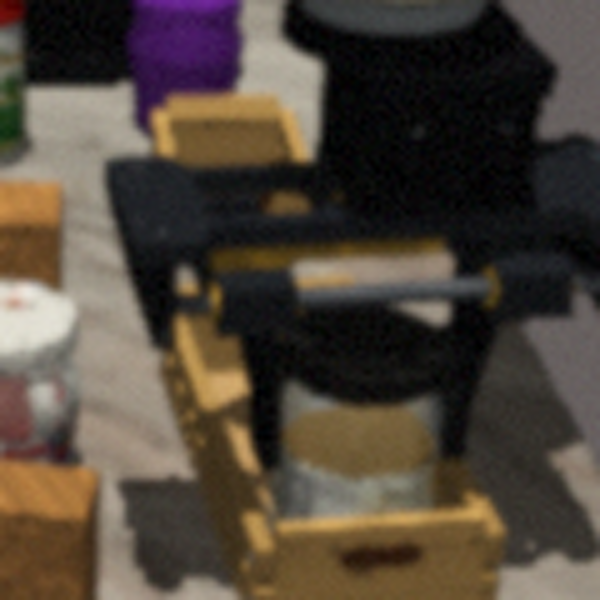

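The jar stands inside the crate just behind the near end board (board top at row ~520), with no contact force yet. I'll keep sliding in small steps.

>>> move_arm:
  moves:
    - {"twist": [0, 0, 0], "xyz": [0, 0.0013, 0], "fingers": -1}
    - {"twist": [0, 0, 0], "xyz": [0, 0.0027, 0], "fingers": -1}
    - {"twist": [0, 0, 0], "xyz": [0, 0.0027, 0], "fingers": -1}

```text
t: 9.3
position: [0.4526, 0.2268, 0.0616]
ee_rot: [2.15, 2.29, -0.0]
contact_force: [-0.4, -1.2, -3.0]
width: 0.0626
gripper_force: 25.0
```

Converted, 1 mm / 750 = 0.0013.

>>> move_arm:
  moves:
    - {"twist": [0, 0, 0], "xyz": [0, 0.0013, 0], "fingers": -1}
    - {"twist": [0, 0, 0], "xyz": [0, 0.0013, 0], "fingers": -1}
    - {"twist": [0, 0, 0], "xyz": [0, 0.0013, 0], "fingers": -1}

```text
t: 9.68
position: [0.4526, 0.2278, 0.0615]
ee_rot: [2.151, 2.29, -0.0]
contact_force: [-0.8, -2.1, -1.6]
width: 0.0624
gripper_force: 25.0
```

>>> move_arm:
  moves:
    - {"twist": [0, 0, 0], "xyz": [0, -0.0007, 0], "fingers": -1}
    - {"twist": [0, 0, 0], "xyz": [0, -0.0007, -0.0027], "fingers": -1}
    - {"twist": [0, 0, 0], "xyz": [0, -0.0007, -0.0053], "fingers": -1}
    - {"twist": [0, 0, 0], "xyz": [0, -0.0007, -0.0053], "fingers": -1}

```text
t: 10.18
position: [0.4533, 0.2274, 0.0585]
ee_rot: [2.151, 2.29, 0.001]
contact_force: [-1.4, -5.1, 9.9]
width: 0.063
gripper_force: 24.9
```

Converted, 134 mm / 750 = 0.1787, 110 mm / 750 = 0.1467.

>>> move_arm:
  moves:
    - {"twist": [0, 0, 0], "xyz": [0, 0, 0], "fingers": 1}
    - {"twist": [0, 0, 0], "xyz": [0, 0, 0], "fingers": 1}
    - {"twist": [0, 0, 0], "xyz": [0, 0, 0], "fingers": 1}
    - {"twist": [0, 0, 0], "xyz": [0, 0, 0.04], "fingers": 1}
    - {"twist": [0, 0, 0], "xyz": [0, 0, 0.1067], "fingers": 1}
    - {"twist": [0, 0, 0], "xyz": [0.0133, 0, 0.1467], "fingers": 1}
    - {"twist": [0, 0, 0], "xyz": [0.08, -0.04, 0.1467], "fingers": 1}
    - {"twist": [0, 0, 0], "xyz": [0.1467, -0.08, 0.1467], "fingers": 1}
    - {"twist": [0, 0, 0], "xyz": [0.1787, -0.0867, 0.1467], "fingers": 1}
    - {"twist": [0, 0, 0], "xyz": [0.1787, -0.0867, 0.1467], "fingers": 1}
    - {"twist": [0, 0, 0], "xyz": [0.1787, -0.0867, 0.1467], "fingers": 1}

```text
t: 11.55
position: [0.5859, 0.163, 0.1672]
ee_rot: [-2.149, -2.29, 0.001]
contact_force: [-0.4, -0.5, -0.3]
width: 0.0871
gripper_force: 0.0
```

```bash
python3 - <<'E'
from ov import *
s=readout.state(); p=s['position']; print(p,s['ee_rot'],s['width'])
for c,win in(('side',(285,135,415,285)),('top',(200,195,330,295))):
    im=save(c,c+'4'); draw(im,c,win,3.7,[],c[0]+'4')
a=[cv2.imread('pics/%s4.png'%k) for k in'st']; h=max(x.shape[0] for x in a)
cv2.imwrite('pics/c4.png',cv2.resize(np.hstack([cv2.copyMakeBorder(x,0,h-x.shape[0],0,0,0) for x in a]),None,fx=.8,fy=.8))
E
```

```text
[0.58585993 0.16302959 0.16717133] [-2.14918290e+00 -2.29042878e+00  1.04476569e-03] 0.08713326435114273
```

View pics/c4.png

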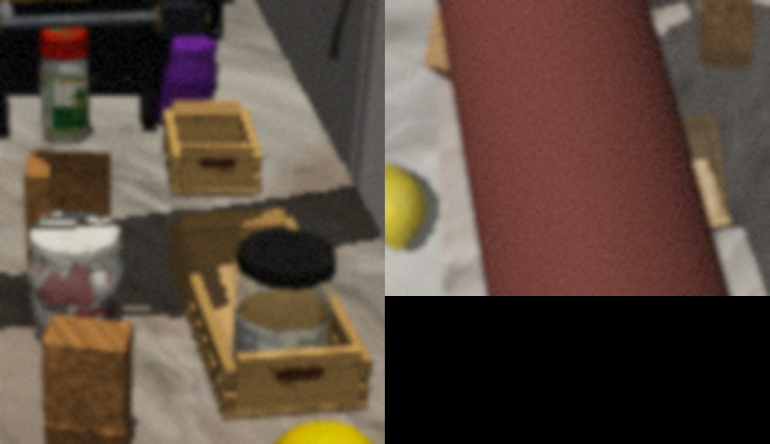

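Honey stands upright at the crate's left end. On to the jam jar.

Converted, -116 mm / 750 = -0.1547, -95 mm / 750 = -0.1267.

>>> move_arm:
  moves:
    - {"twist": [0, 0, 0], "xyz": [0, 0, -0.0667], "fingers": 1}
    - {"twist": [0, 0, 0], "xyz": [0, 0, -0.1267], "fingers": 1}
    - {"twist": [0, 0, 0], "xyz": [0, 0, -0.1547], "fingers": 1}
    - {"twist": [0, 0, 0], "xyz": [0, 0, -0.1547], "fingers": 1}
    - {"twist": [0, 0, 0], "xyz": [0, 0, -0.1547], "fingers": -1}
    - {"twist": [0, 0, 0], "xyz": [0, 0, -0.1547], "fingers": -1}
    - {"twist": [0, 0, 0], "xyz": [0, 0, -0.1547], "fingers": -1}
    - {"twist": [0, 0, 0], "xyz": [0, 0, -0.1547], "fingers": -1}
    - {"twist": [0, 0, 0], "xyz": [0, 0, -0.1547], "fingers": -1}
  squeeze: 25

```text
t: 12.78
position: [0.5873, 0.1628, 0.0526]
ee_rot: [2.15, 2.29, 0.003]
contact_force: [-0.1, 0.1, 6.9]
width: 0.0643
gripper_force: 25.0
```

Converted, -127 mm / 750 = -0.1693, -115 mm / 750 = -0.1533.

>>> move_arm:
  moves:
    - {"twist": [0, 0, 0], "xyz": [0, 0, 0.04], "fingers": -1}
    - {"twist": [0, 0, 0], "xyz": [0, 0, 0.1], "fingers": -1}
    - {"twist": [0, 0, 0], "xyz": [-0.0533, -0.0267, 0.1], "fingers": -1}
    - {"twist": [0, 0, 0], "xyz": [-0.1067, -0.0533, 0.1], "fingers": -1}
    - {"twist": [0, 0, 0], "xyz": [-0.1533, -0.0533, 0.1], "fingers": -1}
    - {"twist": [0, 0, 0], "xyz": [-0.1693, -0.0533, 0.1], "fingers": -1}
    - {"twist": [0, 0, 0], "xyz": [-0.1693, -0.0533, 0.1], "fingers": -1}
    - {"twist": [0, 0, 0], "xyz": [-0.1693, -0.0533, 0.06], "fingers": -1}
    - {"twist": [0, 0, 0], "xyz": [-0.1693, -0.0533, 0.0267], "fingers": -1}
    - {"twist": [0, 0, 0], "xyz": [-0.1693, -0.0533, 0.0133], "fingers": -1}
    - {"twist": [0, 0, 0], "xyz": [-0.1693, -0.0533, 0.0133], "fingers": -1}
    - {"twist": [0, 0, 0], "xyz": [-0.1693, -0.056, 0.0133], "fingers": -1}
    - {"twist": [0, 0, 0], "xyz": [-0.1693, -0.0587, 0.0133], "fingers": -1}
    - {"twist": [0, 0, 0], "xyz": [-0.1693, -0.0587, 0.0133], "fingers": -1}

```text
t: 14.52
position: [0.4599, 0.1184, 0.0621]
ee_rot: [2.151, 2.29, 0.001]
contact_force: [-0.3, -0.6, -2.1]
width: 0.0641
gripper_force: 25.0
```

Converted, -3 mm / 750 = -0.004, -2 mm / 750 = -0.0027.

>>> move_arm:
  moves:
    - {"twist": [0, 0, 0], "xyz": [0, -0.0013, 0], "fingers": -1}
    - {"twist": [0, 0, 0], "xyz": [0, -0.0027, 0], "fingers": -1}
    - {"twist": [0, 0, 0], "xyz": [0, -0.004, 0], "fingers": -1}
    - {"twist": [0, 0, 0], "xyz": [0, -0.004, 0], "fingers": -1}

```text
t: 15.02
position: [0.4596, 0.1154, 0.0616]
ee_rot: [-2.151, -2.29, 0.0]
contact_force: [0.7, -0.8, -2.4]
width: 0.0641
gripper_force: 25.0
```

Converted, -2 mm / 750 = -0.0027, -1 mm / 750 = -0.0013.

>>> move_arm:
  moves:
    - {"twist": [0, 0, 0], "xyz": [0, -0.0013, 0], "fingers": -1}
    - {"twist": [0, 0, 0], "xyz": [0, -0.0027, 0], "fingers": -1}
    - {"twist": [0, 0, 0], "xyz": [0, -0.0027, 0], "fingers": -1}

```text
t: 15.4
position: [0.4596, 0.1134, 0.0615]
ee_rot: [-2.151, -2.29, 0.0]
contact_force: [-0.6, -0.4, -2.2]
width: 0.0641
gripper_force: 25.0
```

Converted, -2 mm / 750 = -0.0027, -1 mm / 750 = -0.0013.

>>> move_arm:
  moves:
    - {"twist": [0, 0, 0], "xyz": [0, -0.0013, 0], "fingers": -1}
    - {"twist": [0, 0, 0], "xyz": [0, -0.0027, 0], "fingers": -1}
    - {"twist": [0, 0, 0], "xyz": [0, -0.0027, 0], "fingers": -1}

```text
t: 15.78
position: [0.4596, 0.1114, 0.0615]
ee_rot: [-2.151, -2.29, 0.0]
contact_force: [0.4, 0.6, -2.0]
width: 0.064
gripper_force: 25.0
```

Converted, -2 mm / 750 = -0.0027, -1 mm / 750 = -0.0013.

>>> move_arm:
  moves:
    - {"twist": [0, 0, 0], "xyz": [0, -0.0013, 0], "fingers": -1}
    - {"twist": [0, 0, 0], "xyz": [0, -0.0027, 0], "fingers": -1}
    - {"twist": [0, 0, 0], "xyz": [0, -0.0027, 0], "fingers": -1}

```text
t: 16.15
position: [0.4596, 0.1094, 0.0615]
ee_rot: [-2.151, -2.29, 0.0]
contact_force: [0.5, -0.0, -2.2]
width: 0.0641
gripper_force: 25.0
```

Converted, -2 mm / 750 = -0.0027, -1 mm / 750 = -0.0013.

>>> move_arm:
  moves:
    - {"twist": [0, 0, 0], "xyz": [0, -0.0013, 0], "fingers": -1}
    - {"twist": [0, 0, 0], "xyz": [0, -0.0027, 0], "fingers": -1}
    - {"twist": [0, 0, 0], "xyz": [0, -0.0027, 0], "fingers": -1}

```text
t: 16.52
position: [0.4596, 0.1074, 0.0615]
ee_rot: [-2.151, -2.29, 0.0]
contact_force: [-0.6, -0.4, -1.9]
width: 0.0644
gripper_force: 25.0
```

Converted, -2 mm / 750 = -0.0027, -1 mm / 750 = -0.0013.

>>> move_arm:
  moves:
    - {"twist": [0, 0, 0], "xyz": [0, -0.0013, 0], "fingers": -1}
    - {"twist": [0, 0, 0], "xyz": [0, -0.0027, 0], "fingers": -1}
    - {"twist": [0, 0, 0], "xyz": [0, -0.0027, 0], "fingers": -1}

```text
t: 16.9
position: [0.4597, 0.1062, 0.0618]
ee_rot: [-2.15, -2.29, -0.001]
contact_force: [-1.4, 4.1, 1.2]
width: 0.0643
gripper_force: 25.0
```

Converted, -4 mm / 750 = -0.0053, -2 mm / 750 = -0.0027.

>>> move_arm:
  moves:
    - {"twist": [0, 0, 0], "xyz": [0, 0.0013, 0], "fingers": -1}
    - {"twist": [0, 0, 0], "xyz": [0, 0.0013, -0.0027], "fingers": -1}
    - {"twist": [0, 0, 0], "xyz": [0, 0.0013, -0.0053], "fingers": -1}
    - {"twist": [0, 0, 0], "xyz": [0, 0.0013, -0.0053], "fingers": -1}

```text
t: 17.4
position: [0.4599, 0.1068, 0.0584]
ee_rot: [-2.15, -2.29, -0.001]
contact_force: [-5.6, 2.3, 14.8]
width: 0.064
gripper_force: 25.0
```

Converted, 127 mm / 750 = 0.1693, 110 mm / 750 = 0.1467, -8 degrees / 180 = -0.0444.

>>> move_arm:
  moves:
    - {"twist": [0, 0, 0], "xyz": [0, 0, 0], "fingers": 1}
    - {"twist": [0, 0, 0], "xyz": [0, 0, 0], "fingers": 1}
    - {"twist": [0, 0, 0], "xyz": [0, 0, 0], "fingers": 1}
    - {"twist": [0, 0, 0], "xyz": [0, 0, 0.04], "fingers": 1}
    - {"twist": [0, 0, 0], "xyz": [0, 0, 0.1067], "fingers": 1}
    - {"twist": [0, 0, 0], "xyz": [0.0133, 0, 0.1467], "fingers": 1}
    - {"twist": [0, 0, -0.0222], "xyz": [0.08, -0.04, 0.1467], "fingers": 1}
    - {"twist": [0, 0, -0.0444], "xyz": [0.1467, -0.0667, 0.1467], "fingers": 1}
    - {"twist": [0, 0, -0.0444], "xyz": [0.1693, -0.0707, 0.1467], "fingers": 1}
    - {"twist": [0, 0, -0.0444], "xyz": [0.1693, -0.0707, 0.1467], "fingers": 1}
    - {"twist": [0, 0, -0.0444], "xyz": [0.1693, -0.0707, 0.1467], "fingers": 1}

```text
t: 18.77
position: [0.5857, 0.0536, 0.1672]
ee_rot: [-2.304, -2.135, 0.001]
contact_force: [0.4, 0.8, -0.1]
width: 0.0865
gripper_force: 0.0
```

```bash
python3 - <<'E'
from ov import *
s=readout.state(); p=s['position']; print(p,s['ee_rot'],s['width'])
for c,win in(('side',(285,135,415,285)),('top',(210,195,360,295))):
    im=save(c,c+'5'); draw(im,c,win,5 if c=='top' else 4,[],c[0]+'5')
a=[cv2.imread('pics/%s5.png'%k) for k in'st']; h=max(x.shape[0] for x in a)
cv2.imwrite('pics/c5.png',cv2.resize(np.hstack([cv2.copyMakeBorder(x,0,h-x.shape[0],0,0,0) for x in a]),None,fx=.62,fy=.62))
E
```

```text
[0.58574726 0.05360605 0.16719974] [-2.30415776e+00 -2.13453447e+00  1.29047038e-03] 0.08652941997176435
```

View pics/c5.png

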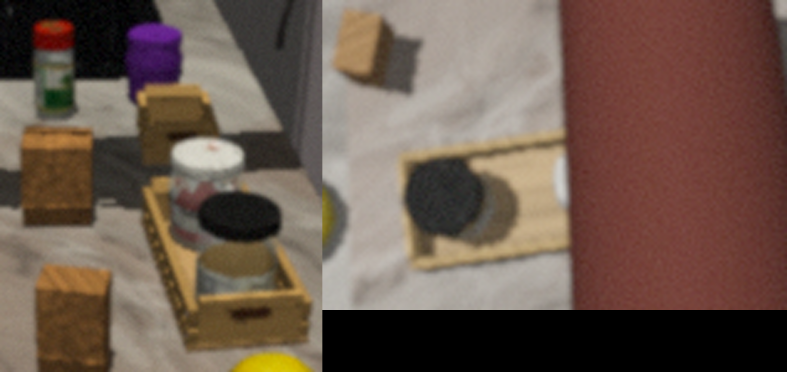

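```bash
python3 - <<'E'
from bundle import *
s=least_squares(res,x0,loss='soft_l1',x_scale='jac').x; np.save('x.npy',s)
def bk(c,u,v,z): return least_squares(lambda q:pr(c,[q[0],q[1],z],s[:6] if c=='top' else s[6:12])-[u,v],[.5,.1]).x
k=.62*5; print('honey top',bk('top',(445-322)/k+210,196/k+195,.1))
k=.62*4; print('honey side',bk('side',240/k+285,216/k+135,.1),'jam side',bk('side',208/k+285,158/k+135,.09))
im=cv2.imread('pics/top5.png')[:,:,::-1]
def fit(cam,im,win,th):
    u0,v0,u1,v1=win; g=im[v0:v1,u0:u1].max(2); m=(g<th).astype(np.uint8); n,l,st,ce=cv2.connectedComponentsWithStats(m); i=1+st[1:,4].argmax(); print(st[i],ce[i]+[u0,v0]); return ce[i]+[u0,v0]
c=fit('top',im,(225,240,280,290),55); print(bk('top',*c,.1),back('top',*c,.1))
i0=cv2.imread('pics/top0.png')[:,:,::-1]; c=fit('top',i0,(340,180,385,220),55); print('start',bk('top',*c,.094),back('top',*c,.094))
E
```

```text
honey top [0.45138857 0.21866447]
honey side [0.4549642  0.23421395] jam side [0.45905819 0.11439119]
[ 12   7  25  24 440] [248.97045455 258.15454545]
[0.45168117 0.22034532] [0.45176723 0.22318104 0.1       ]
[ 10   6  24  23 422] [361.68720379 196.76303318]
start [ 0.58351676 -0.06385511] [ 0.58326535 -0.06075588  0.094     ]
```

Converted, -116 mm / 750 = -0.1547, -95 mm / 750 = -0.1267.

>>> move_arm:
  moves:
    - {"twist": [0, 0, 0], "xyz": [0, 0, -0.0667], "fingers": 1}
    - {"twist": [0, 0, 0], "xyz": [0, 0, -0.1267], "fingers": 1}
    - {"twist": [0, 0, 0], "xyz": [0, 0, -0.1547], "fingers": 1}
    - {"twist": [0, 0, 0], "xyz": [0, 0, -0.1547], "fingers": 1}
    - {"twist": [0, 0, 0], "xyz": [0, 0, -0.1547], "fingers": -1}
    - {"twist": [0, 0, 0], "xyz": [0, 0, -0.1547], "fingers": -1}
    - {"twist": [0, 0, 0], "xyz": [0, 0, -0.1547], "fingers": -1}
    - {"twist": [0, 0, 0], "xyz": [0, 0, -0.1547], "fingers": -1}
    - {"twist": [0, 0, 0], "xyz": [0, 0, -0.1547], "fingers": -1}
  squeeze: 35

```text
t: 20.0
position: [0.5872, 0.0536, 0.0524]
ee_rot: [2.305, 2.134, 0.002]
contact_force: [-1.0, 1.4, 6.2]
width: 0.0639
gripper_force: 35.0
```

Converted, -131 mm / 750 = -0.1747, 120 mm / 750 = 0.16, 8 degrees / 180 = 0.0444.

>>> move_arm:
  moves:
    - {"twist": [0, 0, 0], "xyz": [0, 0, 0.0533], "fingers": -1}
    - {"twist": [0, 0, 0], "xyz": [0, 0, 0.12], "fingers": -1}
    - {"twist": [0, 0, 0.0111], "xyz": [0, 0.0267, 0.16], "fingers": -1}
    - {"twist": [0, 0, 0.0222], "xyz": [-0.0467, 0.08, 0.16], "fingers": -1}
    - {"twist": [0, 0, 0.0333], "xyz": [-0.0933, 0.12, 0.16], "fingers": -1}
    - {"twist": [0, 0, 0.0444], "xyz": [-0.14, 0.1507, 0.16], "fingers": -1}
    - {"twist": [0, 0, 0.0444], "xyz": [-0.1747, 0.1507, 0.16], "fingers": -1}
    - {"twist": [0, 0, 0.0444], "xyz": [-0.1747, 0.1507, 0.16], "fingers": -1}
    - {"twist": [0, 0, 0.0444], "xyz": [-0.1747, 0.1507, 0.16], "fingers": -1}
    - {"twist": [0, 0, 0.0444], "xyz": [-0.1747, 0.1507, 0.1467], "fingers": -1}
    - {"twist": [0, 0, 0.0444], "xyz": [-0.1747, 0.1507, 0.1467], "fingers": -1}

```text
t: 21.38
position: [0.4555, 0.1658, 0.1604]
ee_rot: [2.151, 2.289, -0.003]
contact_force: [0.1, -0.3, -1.4]
width: 0.0639
gripper_force: 35.0
```

```bash
python3 - <<'E'
from ov import *
s=readout.state(); p=s['position']; print(p,s['ee_rot'],s['width'])
for c,win in(('side',(320,120,420,270)),('top',(210,195,360,295))):
    im=save(c,c+'6'); draw(im,c,win,4,[],c[0]+'6')
a=[cv2.imread('pics/%s6.png'%k) for k in'st']; h=max(x.shape[0] for x in a)
cv2.imwrite('pics/c6.png',cv2.resize(np.hstack([cv2.copyMakeBorder(x,0,h-x.shape[0],0,0,0) for x in a]),None,fx=.8,fy=.8))
E
```

```text
[0.45551914 0.16580615 0.16038726] [ 2.15146371  2.28919884 -0.0032704 ] 0.06389975096973953
```

View pics/c6.png

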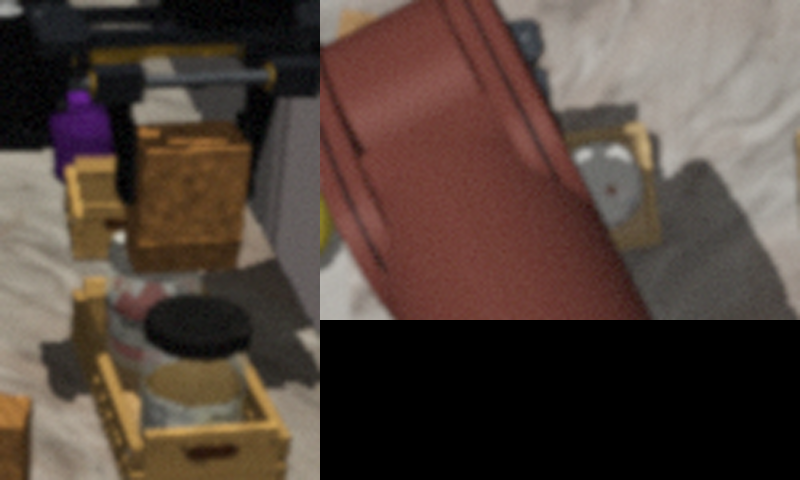

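Converted, -40 mm / 750 = -0.0533, -35 mm / 750 = -0.0467.

>>> move_arm:
  moves:
    - {"twist": [0, 0, 0], "xyz": [0, 0, -0.02], "fingers": -1}
    - {"twist": [0, 0, 0], "xyz": [0, 0, -0.0333], "fingers": -1}
    - {"twist": [0, 0, 0], "xyz": [0, 0, -0.0467], "fingers": -1}
    - {"twist": [0, 0, 0], "xyz": [0, 0, -0.0533], "fingers": -1}
    - {"twist": [0, 0, 0], "xyz": [0, 0, -0.0533], "fingers": -1}

```text
t: 22.1
position: [0.4554, 0.1663, 0.1212]
ee_rot: [-2.15, -2.29, 0.001]
contact_force: [0.2, 0.7, -0.4]
width: 0.0636
gripper_force: 35.0
```

Free so far (foot at 70 mm, below the lids). Continue.

Converted, -28 mm / 750 = -0.0373, -20 mm / 750 = -0.0267.

>>> move_arm:
  moves:
    - {"twist": [0, 0, 0], "xyz": [0, 0, -0.0133], "fingers": -1}
    - {"twist": [0, 0, 0], "xyz": [0, 0, -0.0267], "fingers": -1}
    - {"twist": [0, 0, 0], "xyz": [0, 0, -0.0373], "fingers": -1}
    - {"twist": [0, 0, 0], "xyz": [0, 0, -0.0373], "fingers": -1}

```text
t: 22.6
position: [0.4551, 0.1662, 0.0928]
ee_rot: [-2.15, -2.29, 0.002]
contact_force: [-0.1, -0.6, -0.1]
width: 0.0639
gripper_force: 35.0
```

Converted, -18 mm / 750 = -0.024, -14 mm / 750 = -0.0187.

>>> move_arm:
  moves:
    - {"twist": [0, 0, 0], "xyz": [0, 0, -0.0107], "fingers": -1}
    - {"twist": [0, 0, 0], "xyz": [0, 0, -0.0187], "fingers": -1}
    - {"twist": [0, 0, 0], "xyz": [0, 0, -0.024], "fingers": -1}
    - {"twist": [0, 0, 0], "xyz": [0, 0, -0.024], "fingers": -1}

```text
t: 23.1
position: [0.4554, 0.1663, 0.0752]
ee_rot: [-2.15, -2.29, 0.001]
contact_force: [-0.4, -0.1, -0.4]
width: 0.0641
gripper_force: 35.0
```

Converted, -17 mm / 750 = -0.0227, -14 mm / 750 = -0.0187.

>>> move_arm:
  moves:
    - {"twist": [0, 0, 0], "xyz": [0, 0, -0.0067], "fingers": -1}
    - {"twist": [0, 0, 0], "xyz": [0, 0, -0.0133], "fingers": -1}
    - {"twist": [0, 0, 0], "xyz": [0, 0, -0.0187], "fingers": -1}
    - {"twist": [0, 0, 0], "xyz": [0, 0, -0.0227], "fingers": -1}
    - {"twist": [0, 0, 0], "xyz": [0, 0, -0.0227], "fingers": -1}

```text
t: 23.72
position: [0.4556, 0.1665, 0.0585]
ee_rot: [-2.15, -2.29, 0.0]
contact_force: [0.5, 0.8, -0.7]
width: 0.0634
gripper_force: 35.0
```

Converted, -1.5 mm / 750 = -0.002, -1 mm / 750 = -0.0013.

>>> move_arm:
  moves:
    - {"twist": [0, 0, 0], "xyz": [0, 0, -0.0013], "fingers": -1}
    - {"twist": [0, 0, 0], "xyz": [0, 0, -0.002], "fingers": -1}
    - {"twist": [0, 0, 0], "xyz": [0, 0, -0.002], "fingers": -1}

```text
t: 24.1
position: [0.4557, 0.1664, 0.0583]
ee_rot: [-2.15, -2.289, -0.0]
contact_force: [-7.7, -3.7, 21.4]
width: 0.0641
gripper_force: 35.0
```

Converted, -354 mm / 750 = -0.472, 127 mm / 750 = 0.1693, -6 degrees / 180 = -0.0333.

>>> move_arm:
  moves:
    - {"twist": [0, 0, 0], "xyz": [0, 0, 0.0007], "fingers": 1}
    - {"twist": [0, 0, 0], "xyz": [0, 0, 0.0007], "fingers": 1}
    - {"twist": [0, 0, 0], "xyz": [0, 0, 0.0007], "fingers": 1}
    - {"twist": [0, 0, 0], "xyz": [0, 0, 0.04], "fingers": 1}
    - {"twist": [0, 0, 0], "xyz": [0, 0, 0.1067], "fingers": 1}
    - {"twist": [0, 0, 0], "xyz": [0, -0.0133, 0.1467], "fingers": 1}
    - {"twist": [0, 0, 0], "xyz": [0.0267, -0.0867, 0.1467], "fingers": 1}
    - {"twist": [0, 0, -0.0111], "xyz": [0.0533, -0.16, 0.1467], "fingers": 1}
    - {"twist": [0, 0, -0.0222], "xyz": [0.08, -0.2333, 0.1467], "fingers": 1}
    - {"twist": [0, 0, -0.0333], "xyz": [0.1067, -0.3067, 0.1467], "fingers": 1}
    - {"twist": [0, 0, -0.0333], "xyz": [0.1333, -0.38, 0.1467], "fingers": 1}
    - {"twist": [0, 0, -0.0333], "xyz": [0.1573, -0.4467, 0.1467], "fingers": 1}
    - {"twist": [0, 0, -0.0333], "xyz": [0.1693, -0.472, 0.1467], "fingers": 1}
    - {"twist": [0, 0, -0.0333], "xyz": [0.1693, -0.472, 0.1467], "fingers": 1}
    - {"twist": [0, 0, -0.0333], "xyz": [0.1693, -0.472, 0.1467], "fingers": 1}

```text
t: 25.98
position: [0.5824, -0.1864, 0.1667]
ee_rot: [-2.266, -2.175, 0.0]
contact_force: [0.3, 1.0, 0.5]
width: 0.087
gripper_force: 0.0
```

```bash
python3 - <<'E'
from ov import *
s=readout.state(); p=s['position']; print(p,s['ee_rot'],s['width'])
for c,win in(('side',(300,120,430,280)),('top',(210,195,360,295))):
    im=save(c,c+'7'); draw(im,c,win,4 if c=='side' else 5,[],c[0]+'7')
a=[cv2.imread('pics/%s7.png'%k) for k in'st']; h=max(x.shape[0] for x in a)
cv2.imwrite('pics/c7.png',cv2.resize(np.hstack([cv2.copyMakeBorder(x,0,h-x.shape[0],0,0,0) for x in a]),None,fx=.63,fy=.63))
E
```

```text
[ 0.58242272 -0.18641433  0.16668207] [-2.26576208e+00 -2.17482722e+00  1.38360258e-04] 0.08697802759058597
```

View pics/c7.png

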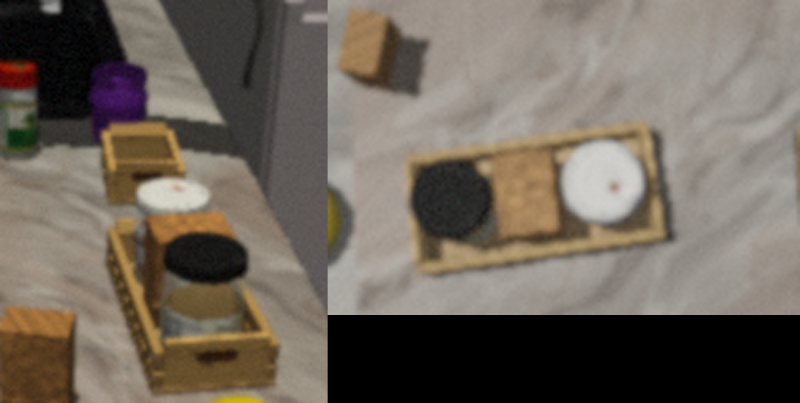

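Long crate is packed: honey at the left (450,200), block in the middle (527,193), jam at the right (602,180). Now the spice jar.

>>> move_arm:
  moves:
    - {"twist": [0, 0, 0], "xyz": [0, 0, -0.0667], "fingers": 1}
    - {"twist": [0, 0, 0], "xyz": [0, 0, -0.1267], "fingers": 1}
    - {"twist": [0, 0, 0], "xyz": [0, 0, -0.1533], "fingers": 1}
    - {"twist": [0, 0, 0], "xyz": [0, 0, -0.1533], "fingers": 1}
    - {"twist": [0, 0, 0], "xyz": [0, 0, -0.1533], "fingers": -1}
    - {"twist": [0, 0, 0], "xyz": [0, 0, -0.1533], "fingers": -1}
    - {"twist": [0, 0, 0], "xyz": [0, 0, -0.1533], "fingers": -1}
    - {"twist": [0, 0, 0], "xyz": [0, 0, -0.1533], "fingers": -1}
    - {"twist": [0, 0, 0], "xyz": [0, 0, -0.1533], "fingers": -1}
    - {"twist": [0, 0, 0], "xyz": [0, 0, -0.1533], "fingers": -1}
  squeeze: 20

```text
t: 27.32
position: [0.5828, -0.1876, 0.0522]
ee_rot: [2.267, 2.174, 0.0]
contact_force: [-0.5, 0.7, 2.0]
width: 0.0443
gripper_force: 20.0
```

Converted, -127 mm / 750 = -0.1693, -110 mm / 750 = -0.1467.

>>> move_arm:
  moves:
    - {"twist": [0, 0, 0], "xyz": [0, 0, 0.04], "fingers": -1}
    - {"twist": [0, 0, 0], "xyz": [0, 0, 0.1], "fingers": -1}
    - {"twist": [0, 0, 0], "xyz": [-0.0467, 0.04, 0.1], "fingers": -1}
    - {"twist": [0, 0, 0], "xyz": [-0.0933, 0.0867, 0.1], "fingers": -1}
    - {"twist": [0, 0, 0], "xyz": [-0.1467, 0.12, 0.1], "fingers": -1}
    - {"twist": [0, 0, 0], "xyz": [-0.1693, 0.1293, 0.1], "fingers": -1}
    - {"twist": [0, 0, 0], "xyz": [-0.1693, 0.1293, 0.1], "fingers": -1}
    - {"twist": [0, 0, 0], "xyz": [-0.1693, 0.1293, 0.06], "fingers": -1}
    - {"twist": [0, 0, 0], "xyz": [-0.1693, 0.1293, 0.0267], "fingers": -1}
    - {"twist": [0, 0, 0], "xyz": [-0.1693, 0.1293, 0.0133], "fingers": -1}
    - {"twist": [0, 0, 0], "xyz": [-0.1693, 0.1293, 0.0133], "fingers": -1}
    - {"twist": [0, 0, 0], "xyz": [-0.1693, 0.132, 0.0133], "fingers": -1}
    - {"twist": [0, 0, 0], "xyz": [-0.1693, 0.1333, 0.0133], "fingers": -1}
    - {"twist": [0, 0, 0], "xyz": [-0.1693, 0.1333, 0.0133], "fingers": -1}

```text
t: 29.08
position: [0.456, -0.0873, 0.0625]
ee_rot: [2.267, 2.175, 0.002]
contact_force: [1.2, -0.1, -1.0]
width: 0.0442
gripper_force: 20.0
```

Converted, 2 mm / 750 = 0.0027, 1 mm / 750 = 0.0013.

>>> move_arm:
  moves:
    - {"twist": [0, 0, 0], "xyz": [0, 0.0013, 0], "fingers": -1}
    - {"twist": [0, 0, 0], "xyz": [0, 0.0027, 0], "fingers": -1}
    - {"twist": [0, 0, 0], "xyz": [0, 0.0027, 0], "fingers": -1}

```text
t: 29.45
position: [0.4556, -0.0854, 0.062]
ee_rot: [-2.267, -2.175, -0.0]
contact_force: [0.2, 0.7, -0.9]
width: 0.0442
gripper_force: 20.0
```

Converted, 2 mm / 750 = 0.0027, 1 mm / 750 = 0.0013.

>>> move_arm:
  moves:
    - {"twist": [0, 0, 0], "xyz": [0, 0.0013, 0], "fingers": -1}
    - {"twist": [0, 0, 0], "xyz": [0, 0.0027, 0], "fingers": -1}
    - {"twist": [0, 0, 0], "xyz": [0, 0.0027, 0], "fingers": -1}

```text
t: 29.82
position: [0.4556, -0.0834, 0.062]
ee_rot: [-2.267, -2.175, 0.0]
contact_force: [-0.3, -0.4, -1.4]
width: 0.0442
gripper_force: 20.0
```

Converted, 2 mm / 750 = 0.0027, 1 mm / 750 = 0.0013.

>>> move_arm:
  moves:
    - {"twist": [0, 0, 0], "xyz": [0, 0.0013, 0], "fingers": -1}
    - {"twist": [0, 0, 0], "xyz": [0, 0.0027, 0], "fingers": -1}
    - {"twist": [0, 0, 0], "xyz": [0, 0.0027, 0], "fingers": -1}

```text
t: 30.2
position: [0.4557, -0.0826, 0.0622]
ee_rot: [2.267, 2.173, -0.001]
contact_force: [-0.8, -5.7, 1.0]
width: 0.0439
gripper_force: 20.0
```

Converted, -4 mm / 750 = -0.0053, -2 mm / 750 = -0.0027.

>>> move_arm:
  moves:
    - {"twist": [0, 0, 0], "xyz": [0, -0.0013, 0], "fingers": -1}
    - {"twist": [0, 0, 0], "xyz": [0, -0.0013, -0.0027], "fingers": -1}
    - {"twist": [0, 0, 0], "xyz": [0, -0.0013, -0.0053], "fingers": -1}
    - {"twist": [0, 0, 0], "xyz": [0, -0.0013, -0.0053], "fingers": -1}

```text
t: 30.7
position: [0.4558, -0.0828, 0.0581]
ee_rot: [2.267, 2.174, 0.0]
contact_force: [-0.4, -3.7, 2.8]
width: 0.0441
gripper_force: 20.0
```

Converted, 371 mm / 750 = 0.4947, 127 mm / 750 = 0.1693, -6.4 degrees / 180 = -0.0356.

>>> move_arm:
  moves:
    - {"twist": [0, 0, 0], "xyz": [0, 0, 0], "fingers": 1}
    - {"twist": [0, 0, 0], "xyz": [0, 0, 0], "fingers": 1}
    - {"twist": [0, 0, 0], "xyz": [0, 0, 0], "fingers": 1}
    - {"twist": [0, 0, 0], "xyz": [0, 0, 0.04], "fingers": 1}
    - {"twist": [0, 0, 0], "xyz": [0, 0, 0.1067], "fingers": 1}
    - {"twist": [0, 0, 0], "xyz": [0, 0, 0.16], "fingers": 1}
    - {"twist": [0, 0, 0], "xyz": [0.0533, 0.0533, 0.16], "fingers": 1}
    - {"twist": [0, 0, 0], "xyz": [0.1067, 0.1067, 0.16], "fingers": 1}
    - {"twist": [0, 0, -0.0111], "xyz": [0.1467, 0.1667, 0.16], "fingers": 1}
    - {"twist": [0, 0, -0.0222], "xyz": [0.1693, 0.24, 0.16], "fingers": 1}
    - {"twist": [0, 0, -0.0356], "xyz": [0.1693, 0.3133, 0.16], "fingers": 1}
    - {"twist": [0, 0, -0.0356], "xyz": [0.1693, 0.3867, 0.16], "fingers": 1}
    - {"twist": [0, 0, -0.0356], "xyz": [0.1693, 0.4533, 0.16], "fingers": 1}
    - {"twist": [0, 0, -0.0356], "xyz": [0.1693, 0.4947, 0.16], "fingers": 1}
    - {"twist": [0, 0, -0.0356], "xyz": [0.1693, 0.4947, 0.16], "fingers": 1}
    - {"twist": [0, 0, -0.0356], "xyz": [0.1693, 0.4947, 0.16], "fingers": 1}

```text
t: 32.7
position: [0.5826, 0.2875, 0.1778]
ee_rot: [2.386, 2.044, -0.001]
contact_force: [0.1, -0.6, -0.4]
width: 0.0869
gripper_force: 0.0
```

```bash
python3 - <<'E'
from ov import *
s=readout.state(); p=s['position']; print(p,s['ee_rot'],s['width'])
for c,win in(('side',(240,120,400,300)),('top',(330,195,460,295))):
    im=save(c,c+'8'); draw(im,c,win,4,[],c[0]+'8')
a=[cv2.imread('pics/%s8.png'%k) for k in'st']; h=max(x.shape[0] for x in a)
cv2.imwrite('pics/c8.png',cv2.resize(np.hstack([cv2.copyMakeBorder(x,0,h-x.shape[0],0,0,0) for x in a]),None,fx=.68,fy=.68))
E
```

```text
[0.58264686 0.28748089 0.17784061] [ 2.38553312e+00  2.04352534e+00 -1.14250469e-03] 0.08692891211224844
```

View pics/c8.png

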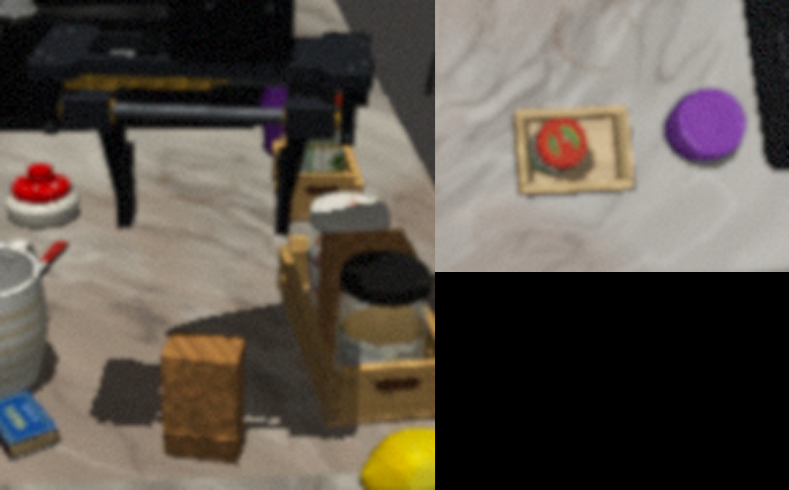

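The spice jar stands at the left end of the short crate, and the open jaws (columns 120 and 290) straddle the thin block (205). Grasp it.

Converted, -126 mm / 750 = -0.168, -100 mm / 750 = -0.1333.

>>> move_arm:
  moves:
    - {"twist": [0, 0, 0], "xyz": [0, 0, -0.0667], "fingers": 1}
    - {"twist": [0, 0, 0], "xyz": [0, 0, -0.1333], "fingers": 1}
    - {"twist": [0, 0, 0], "xyz": [0, 0, -0.168], "fingers": 1}
    - {"twist": [0, 0, 0], "xyz": [0, 0, -0.168], "fingers": 1}
    - {"twist": [0, 0, 0], "xyz": [0, 0, -0.168], "fingers": -1}
    - {"twist": [0, 0, 0], "xyz": [0, 0, -0.168], "fingers": -1}
    - {"twist": [0, 0, 0], "xyz": [0, 0, -0.168], "fingers": -1}
    - {"twist": [0, 0, 0], "xyz": [0, 0, -0.168], "fingers": -1}
    - {"twist": [0, 0, 0], "xyz": [0, 0, -0.168], "fingers": -1}
    - {"twist": [0, 0, 0], "xyz": [0, 0, -0.168], "fingers": -1}
  squeeze: 25

```text
t: 34.05
position: [0.5827, 0.2886, 0.0524]
ee_rot: [-2.385, -2.045, -0.001]
contact_force: [-1.3, -0.0, 3.0]
width: 0.0508
gripper_force: 24.3
```

Converted, -414 mm / 750 = -0.552, -129 mm / 750 = -0.172, 6.4 degrees / 180 = 0.0356.

>>> move_arm:
  moves:
    - {"twist": [0, 0, 0], "xyz": [0, 0, 0.0533], "fingers": -1}
    - {"twist": [0, 0, 0], "xyz": [0, 0, 0.1133], "fingers": -1}
    - {"twist": [0, 0, 0], "xyz": [0, -0.0267, 0.1667], "fingers": -1}
    - {"twist": [0, 0, 0.0111], "xyz": [0, -0.0933, 0.1667], "fingers": -1}
    - {"twist": [0, 0, 0.0222], "xyz": [0, -0.16, 0.1667], "fingers": -1}
    - {"twist": [0, 0, 0.0356], "xyz": [0, -0.2333, 0.1667], "fingers": -1}
    - {"twist": [0, 0, 0.0356], "xyz": [0, -0.3067, 0.1667], "fingers": -1}
    - {"twist": [0, 0, 0.0356], "xyz": [-0.0267, -0.38, 0.1667], "fingers": -1}
    - {"twist": [0, 0, 0.0356], "xyz": [-0.0667, -0.4467, 0.1667], "fingers": -1}
    - {"twist": [0, 0, 0.0356], "xyz": [-0.1067, -0.5067, 0.1667], "fingers": -1}
    - {"twist": [0, 0, 0.0356], "xyz": [-0.1533, -0.5467, 0.1667], "fingers": -1}
    - {"twist": [0, 0, 0.0356], "xyz": [-0.172, -0.552, 0.1667], "fingers": -1}
    - {"twist": [0, 0, 0.0356], "xyz": [-0.172, -0.552, 0.1667], "fingers": -1}
    - {"twist": [0, 0, 0.0356], "xyz": [-0.172, -0.552, 0.1573], "fingers": -1}
    - {"twist": [0, 0, 0.0356], "xyz": [-0.172, -0.552, 0.1573], "fingers": -1}

```text
t: 35.92
position: [0.4538, -0.125, 0.1693]
ee_rot: [-2.266, -2.176, 0.003]
contact_force: [0.6, -0.5, -0.4]
width: 0.0509
gripper_force: 24.3
```

```bash
python3 - <<'E'
from ov import *
s=readout.state(); p=s['position']; print(p,s['ee_rot'],s['width'])
for c,win in(('side',(320,100,410,220)),('top',(330,195,430,295))):
    im=save(c,c+'9'); draw(im,c,win,5,[],c[0]+'9')
a=[cv2.imread('pics/%s9.png'%k) for k in'st']; h=max(x.shape[0] for x in a)
cv2.imwrite('pics/c9.png',cv2.resize(np.hstack([cv2.copyMakeBorder(x,0,h-x.shape[0],0,0,0) for x in a]),None,fx=.84,fy=.84))
E
```

```text
[ 0.45376791 -0.12504606  0.16934351] [-2.26611342 -2.17565335  0.00282846] 0.05085082488760755
```

View pics/c9.png

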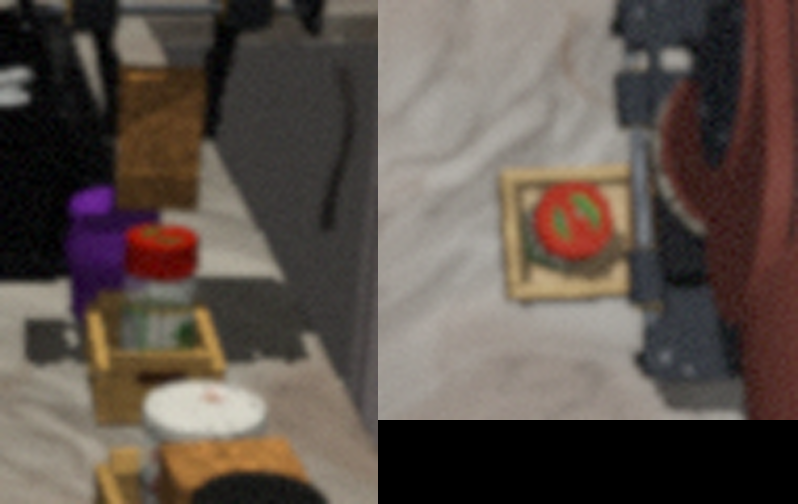

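Converted, -60 mm / 750 = -0.08, -50 mm / 750 = -0.0667.

>>> move_arm:
  moves:
    - {"twist": [0, 0, 0], "xyz": [0, 0, -0.0267], "fingers": -1}
    - {"twist": [0, 0, 0], "xyz": [0, 0, -0.0467], "fingers": -1}
    - {"twist": [0, 0, 0], "xyz": [0, 0, -0.0667], "fingers": -1}
    - {"twist": [0, 0, 0], "xyz": [0, 0, -0.08], "fingers": -1}
    - {"twist": [0, 0, 0], "xyz": [0, 0, -0.08], "fingers": -1}

```text
t: 36.65
position: [0.4531, -0.1257, 0.1094]
ee_rot: [-2.267, -2.174, 0.002]
contact_force: [-0.4, -0.1, 0.6]
width: 0.051
gripper_force: 24.3
```

Converted, -20 mm / 750 = -0.0267, -16 mm / 750 = -0.0213.

>>> move_arm:
  moves:
    - {"twist": [0, 0, 0], "xyz": [0, 0, -0.0107], "fingers": -1}
    - {"twist": [0, 0, 0], "xyz": [0, 0, -0.0213], "fingers": -1}
    - {"twist": [0, 0, 0], "xyz": [0, 0, -0.0267], "fingers": -1}
    - {"twist": [0, 0, 0], "xyz": [0, 0, -0.0267], "fingers": -1}

```text
t: 37.15
position: [0.4534, -0.1256, 0.0898]
ee_rot: [-2.267, -2.174, 0.001]
contact_force: [0.0, 0.1, -0.3]
width: 0.0509
gripper_force: 24.3
```

```bash
python3 - <<'E'
from ov import *
for c,win in(('side',(320,120,410,210)),('top',(330,195,430,295))):
    im=save(c,c+'10'); draw(im,c,win,5,[],c[0]+'10')
a=[cv2.imread('pics/%s10.png'%k) for k in'st']; h=max(x.shape[0] for x in a)
cv2.imwrite('pics/c10.png',cv2.resize(np.hstack([cv2.copyMakeBorder(x,0,h-x.shape[0],0,0,0) for x in a]),None,fx=.84,fy=.84))
E
```

```text
(no output)
```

View pics/c10.png

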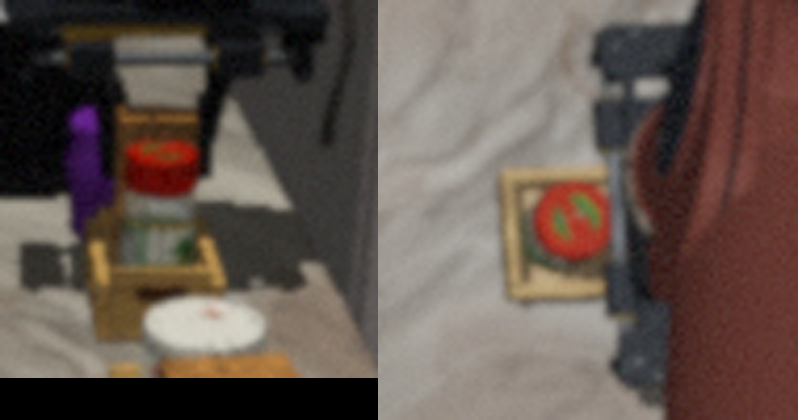

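Spice undisturbed, block behind it with its foot inside the crate's rim and no force; continue down.

Converted, -18 mm / 750 = -0.024, -12 mm / 750 = -0.016.

>>> move_arm:
  moves:
    - {"twist": [0, 0, 0], "xyz": [0, 0, -0.008], "fingers": -1}
    - {"twist": [0, 0, 0], "xyz": [0, 0, -0.016], "fingers": -1}
    - {"twist": [0, 0, 0], "xyz": [0, 0, -0.024], "fingers": -1}
    - {"twist": [0, 0, 0], "xyz": [0, 0, -0.024], "fingers": -1}

```text
t: 37.75
position: [0.4531, -0.1256, 0.0715]
ee_rot: [-2.267, -2.174, 0.002]
contact_force: [0.1, 0.4, -1.6]
width: 0.0511
gripper_force: 24.3
```

Converted, -14 mm / 750 = -0.0187, -12 mm / 750 = -0.016.

>>> move_arm:
  moves:
    - {"twist": [0, 0, 0], "xyz": [0, 0, -0.0067], "fingers": -1}
    - {"twist": [0, 0, 0], "xyz": [0, 0, -0.012], "fingers": -1}
    - {"twist": [0, 0, 0], "xyz": [0, 0, -0.016], "fingers": -1}
    - {"twist": [0, 0, 0], "xyz": [0, 0, -0.0187], "fingers": -1}
    - {"twist": [0, 0, 0], "xyz": [0, 0, -0.0187], "fingers": -1}

```text
t: 38.38
position: [0.4536, -0.1257, 0.0583]
ee_rot: [-2.267, -2.174, 0.0]
contact_force: [-1.5, 0.1, 5.4]
width: 0.051
gripper_force: 24.3
```

On the floor. Release, lift clear and move off to the side.

Converted, 410 mm / 750 = 0.5467, 360 mm / 750 = 0.48.

>>> move_arm:
  moves:
    - {"twist": [0, 0, 0], "xyz": [0, 0, 0], "fingers": 1}
    - {"twist": [0, 0, 0], "xyz": [0, 0, 0], "fingers": 1}
    - {"twist": [0, 0, 0], "xyz": [0, 0, 0], "fingers": 1}
    - {"twist": [0, 0, 0], "xyz": [0, 0, 0.04], "fingers": 1}
    - {"twist": [0, 0, 0], "xyz": [0, 0, 0.1067], "fingers": 1}
    - {"twist": [0, 0, 0], "xyz": [0, 0, 0.1867], "fingers": 1}
    - {"twist": [0, 0, 0], "xyz": [0.0533, 0.0533, 0.2133], "fingers": 1}
    - {"twist": [0, 0, 0], "xyz": [0.1067, 0.12, 0.2133], "fingers": 1}
    - {"twist": [0, 0, 0], "xyz": [0.1467, 0.1867, 0.2133], "fingers": 1}
    - {"twist": [0, 0, 0], "xyz": [0.1693, 0.26, 0.2133], "fingers": 1}
    - {"twist": [0, 0, 0], "xyz": [0.1693, 0.3333, 0.2133], "fingers": 1}
    - {"twist": [0, 0, 0], "xyz": [0.1693, 0.4067, 0.2133], "fingers": 1}
    - {"twist": [0, 0, 0], "xyz": [0.1693, 0.48, 0.2133], "fingers": 1}
    - {"twist": [0, 0, 0], "xyz": [0.1693, 0.5467, 0.2133], "fingers": 1}
    - {"twist": [0, 0, 0], "xyz": [0.1693, 0.5467, 0.2133], "fingers": 1}
    - {"twist": [0, 0, 0], "xyz": [0.1693, 0.5467, 0.2133], "fingers": 1}

```text
t: 40.38
position: [0.5807, 0.2837, 0.2177]
ee_rot: [2.267, 2.174, -0.001]
contact_force: [-0.1, -0.4, 0.5]
width: 0.0872
gripper_force: 0.0
```

```bash
python3 - <<'E'
from ov import *
for c,win in(('side',(220,110,440,320)),('top',(330,195,430,295))):
    im=save(c,c+'11'); draw(im,c,win,2.6 if c=='side' else 3.5,[],c[0]+'11')
a=[cv2.imread('pics/%s11.png'%k) for k in'st']; h=max(x.shape[0] for x in a)
cv2.imwrite('pics/c11.png',cv2.resize(np.hstack([cv2.copyMakeBorder(x,0,h-x.shape[0],0,0,0) for x in a]),None,fx=.85,fy=.85))
E
```

```text
(no output)
```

View pics/c11.png

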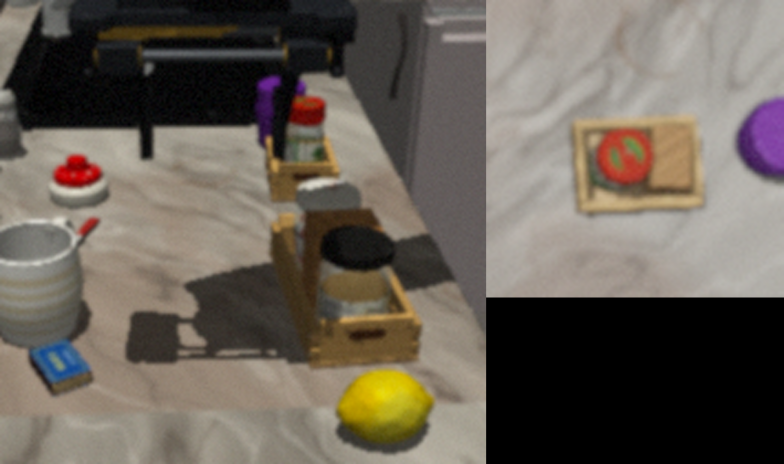

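Both crates are packed: spice at the left with the thin block at its right, everything upright, bystanders where they were, gripper clear. Handing in.

```bash
python3 -c "
from plant import r
print(r.close_job())"
```

```text
the job is handed in; nothing more can be done
None
```

Both crates are packed as asked and the job is handed in at about 40 s; the last pictures show everything upright in its crate, and the mug, timer and lemon were not touched.

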